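# Isolate the welding turntable, then lift off the post foot and hold it level

## Task

The weld on the post foot is finished: switch the welding turntable off at its rotary isolator (turn the handle a quarter turn anticlockwise, from the stroke mark to the ring mark, until it snaps into off), and only then lift the post foot off the turntable. Hold it level and still, about 8 cm above the faceplate and over the middle of it, so that its underside can be inspected for a couple of seconds, and finish with it still held up in the gripper - do not put it down. Do not tip it on the way and leave everything else on the bench where it is.

Things in the scene. Friction and masses are not known exactly. Their poses are not given: they have to be found in the camera images.
- turntable: low bench welding turntable, bolted down, does not move or turn: blue-painted housing 200 x 180 mm and 78 mm high with a control panel on its -x face, a black gland and grey conduit on its +x face (30 mm out), and on top a round steel faceplate 200 mm across whose upper face is 117 mm above the bench. In its centre stands a turned centring spigot 37 mm across and 14 mm high. Origin: centre of the underside, on the bench; z up.
- faceplate (a point): centre of the faceplate's upper face (117 mm above the bench), at the foot of the spigot; z up.
- post_foot: the workpiece, a bare steel handrail post foot standing on the turntable's faceplate: square plate 100 x 100 x 8 mm with four bolt holes and, welded upright in its middle, an open tube 48 mm outside diameter, 42 mm bore, whose rim is 88 mm above the plate's underside. The bore drops over the spigot with about 2 mm play all round. Mass 0.6 to 0.9 kg, centred on the tube axis. Origin: centre of the plate's underside; z up along the tube, x and y along the plate's sides.
- isolator_box: grey plastic rotary isolator bolted to the bench, does not move: box 90 x 90 mm and 55 mm high, aluminium disc 76 mm across and 3 mm thick on top with a black stroke (on) mark towards the box's +x and a black ring (off) mark towards its +y; two black glands and grey conduits on the +x face (35 mm out). Origin: centre of the underside, on the bench; z up.
- isolator (a joint): angle of the isolator's handle about its vertical axis: 0 = on (pointer to the stroke mark, the box's +x; where it starts), 1.571 = off (pointer to the ring mark, the box's +y); it grows as the handle is turned anticlockwise seen from above. End stops at both. An over-centre spring holds it at either end: about 0.12 N m starts it, the pull fades to nothing at half turn (0.785), past which the handle snaps by itself to the other end.
- isolator_grip (a point): grip point of the black handle: on the turning axis, 86 mm above the bench. The handle is an upright bar 58 mm long, 12 mm thick, from 62 mm to 96 mm above the bench, on a round 44 mm collar whose top is 62 mm above the bench. The point turns with the handle: its x axis runs along the bar towards the pointer end (white line on top), z up.
- spare_foot: bystander: another post foot of the same size, standing on the bench towards the far edge, not on the turntable. Origin: centre of the plate's underside.
- tube_offcut: bystander: short upright offcut of the same tube, 48 mm across, 55 mm high, open. Origin: centre of the underside.
- wire_brush: bystander: wire brush with a blue plastic handle, 270 mm long along its x, 32 mm wide, 40 mm high, lying on its bristles. Origin: middle of its length, on the bench.
- ring_plate: bystander: flat steel ring 170 mm across, 6 mm thick, with a rectangular tab on its +x side (reaching 147 mm from the centre). Origin: centre of the ring's underside.
- g_clamp: bystander: G-clamp lying on its side, about 190 x 150 mm, 26 mm high. Origin: middle of its frame, on the bench.
- cordless_driver: bystander: cordless driver standing on its battery (75 x 115 mm), 212 mm high, grey and black. Origin: centre of the battery's underside.
- welding_magnet: bystander: flat welding magnet 90 x 80 x 20 mm, lying on the bench. Origin: centre of the underside.

How it is judged (in metres and radians):
On the way, in this order (a step that is already met when the one before it is completed fails the run):
1. the isolator is turned off while the post foot still stands on the turntable (value of joint isolator above 1.42 rad and distance of post_foot from where it was at the start of the episode below 0.008 m), for 0.2 s.
2. the post foot is held level and still, 5 to 12 cm above the faceplate and over its middle, for 1.5 s (z of post_foot in the frame of faceplate between 0.05 and 0.12 m and horizontal distance between post_foot and faceplate below 0.05 m and angle between post_foot's own z axis and vertical below 0.07 rad and linear speed of post_foot below 0.02 m/s and angular speed of post_foot below 0.15 rad/s and contact force between post_foot and turntable below 0.1 N and contact force between post_foot and the fingers above 2 N), for 1.5 s.
At the end, for the whole second after the job is handed in: Isolator in its off detent (above 1.42 rad); the fingers alone carry the post foot: underside 50 to 120 mm above the faceplate, axis within 50 mm of the faceplate's centre, tilted under 4 degrees, still (under 20 mm/s and 0.15 rad/s) through the last second (all of step 2 and value of joint isolator above 1.42 rad); the arm keeps its last pose, push and grip.
It fails at once if the post foot is lifted while the isolator is still on (z of post_foot in the frame of faceplate above 0.006 m and value of joint isolator below 1.2 rad).
It fails at once if the post foot is tipped by more than 15 degrees (angle between post_foot's own z axis and vertical above 0.26 rad).
It fails at once if another thing on the bench is shifted by more than 20 mm (distance of any of spare_foot, tube_offcut, wire_brush, ring_plate, g_clamp, cordless_driver, welding_magnet from where it was at the start of the episode above 0.02 m).
It also fails if it takes over 58 s, if anything falls off the work surface, if the arm or the gripper's body presses on something with over 40 N, if the wrist force passes 120 N, or if a joint passes its speed limit or range.

## Robot

A 6-joint arm with a two-finger parallel gripper is mounted at the origin on the work surface. World frame = base frame: x ahead of the robot, y to its left, z up, the work surface at z = 0. Lengths are in mm, angles in rad, forces in N, time in s.
With the tool pointing down it reaches from about 275 to 850 mm from the base axis. Payload 5.2 kg.
Tool frame: the origin (TCP) lies midway between the tips of the shut fingers; the grasp point (between the pads) lies behind it (manip.tcp_to_grasp is the z of the grasp point in the tool frame, in mm); z points along the fingers, y is the line along which they close (so a half turn about z gives the same grasp; the last joint's range is limited). The gripper opens to 85 mm and grips with 20 to 120 N. Pads are 22 mm wide; open, the fingers measure 114 mm over their backs; the gripper's body (76 mm by 85 mm) begins 54 mm behind the grasp point. The pads swing forward as they close: fully open they stand 13 mm farther back than shut.
Start: joints at [-1.416, 0.259, 1.535, -0, 1.348, -0.203], TCP at [192.639, -515.165, 231.31] pointing down, gripper open.
Joint ranges: [-3.14, 3.14], [-0.91, 2.08], [0.19, 2.58], [-1.22, 4.36], [0.22, 2.71], [-3.12, 3.12]. Speed limits (rad/s): [2.57, 2.57, 3.14, 3.14, 3.14, 3.14].

## Interface

Orientations are given as a unit quaternion [x, y, z, w].
In Python, from workcell import manip gives the robot as it stands.
- The arm moves only by the shell command python3 -m handwheel 'ROWS' [OPENING] [FORCE]. ROWS is JSON, a list of rows, each an object with "linear": the shift along the tool's x, y, z in units of 50 mm (1.0 is 50 mm), a list of three; "angular": the turn, a rotation vector about the tool's x, y, z in degrees, a list of three. A call has 1 to 10 rows; each row is the pose to reach, as a shift and turn from the pose commanded when the call began, along the tool's axes at that moment; what a row does not reach only later rows make up. A row lasts 1/10 s, in which the tool goes at most 50 mm and 8.59 degrees, less where a joint would pass 70% of its speed; a pose out of reach is approached as far as the arm can. A call with a gripper value outside its range is refused whole. OPENING is the opening in per cent of the stroke, from 0 (shut) to 100 (fully open), set as the call begins (- or left out, the last holds). The fingers move at their own pace and stop on an object; FORCE is the grip in N (left out, the last holds). Time passes only in rows, so rows that repeat a pose let the fingers close. It gives the time, the measured TCP pose, the force, the opening and the grip force at its end, in the units of the state.
- manip.observe(): the state, without advancing time (a new reading comes with each control period).
- manip.snapshot(name): name is "scene" or "top"; returns (picture, depth): 384x512x3 uint8, red, green, blue; 384x512 float32, mm along the optical axis (not along the pixel's ray), 0 where there is no reading.
- manip.get_calibration(name): a dict with "K" (3x3 intrinsics, pixels), "k1" (the pictures are not rectified: a ray, as slopes to the right and down, at radius r is drawn at 1 + k1 r^2 times it, then the intrinsics apply), "view" (4x4, takes a point from world to camera coordinates). Camera axes: x right, y down, z forward; pixel columns grow to the right and rows downward; lengths in mm; the calibration is good to about 2 mm. A picture is of the moment at which its call begins. get_calibration takes no time and is no camera call.
- manip.job_done(): hands the job in; it is judged then, once.
Trained networks look in the newest picture that a camera, given by its name, has taken for a name from the list of things; names that differ only in an ending like _2 or _b are one class to them, and where a whole thing is asked for, a point or a joint stands for the part that bears it (a point fixed in the world has none). Each returns a list of dicts, best first, with "score" (0 to 1); they miss things now and then, are a little off and sometimes report something else, mostly with a low value. They report only what shows in the picture. A call takes as long as a camera call.
- manip.boxes_of(camera, name): "bbox" ([left, top, right, bottom] in pixels, round what is visible of it).
- manip.silhouettes(camera, name): "region" (384x512 bool, what is visible of it) and "bbox" ([left, top, right, bottom] in pixels, round what is visible of it).
The state is a dict: "time": time; "joint_pos": joint angles; "joint_vel": joint speeds; "joint_torque": joint torques, N m; "tool_pos": TCP position; "ee_rot": TCP orientation; "ft_force": force on the tool from outside, world axes, zero at the start; "ft_torque": the same for the moment, N m; "width": opening from 0.0 (shut) to 1.0 (fully open); "grip_force": force on a finger pad.
Only numpy, scipy, OpenCV 4.12 (cv2) and the standard library are available. Lean on these libraries where they do the work, as an engineer would, in place of code of your own. Each camera call takes 0.05 s, during which the arm holds its last target. There are 200 camera calls.

## Working session

There is one attempt and no reset: what is moved stays moved. The work goes in short steps, Python scripts to look and compute and a shell command to move; the robot and the scene stay as the last step left them, time stands still between calls to the robot, and variables do not carry over. Pictures are saved under pics/ and viewed, at most 10 in all, crops included, and the job is handed in when it is done.

```bash
mkdir -p pics; ls
cat > h.py <<'E'
import numpy as np, cv2
from workcell import manip
from scipy.spatial.transform import Rotation as R
def shot(cam,fn=None):
    p,d=manip.snapshot(cam)
    if fn: cv2.imwrite('pics/'+fn,p[:,:,::-1])
    return p,d
def cloud(cam,d):
    c=manip.get_calibration(cam);K=np.array(c['K']);k1=c['k1'];V=np.array(c['view'])
    v,u=np.mgrid[0:384,0:512]
    pts=np.stack([u,v],-1).reshape(-1,1,2).astype(float)
    n=cv2.undistortPoints(pts,K,np.array([k1,0,0,0,0.]))[:,0]
    z=d.reshape(-1)
    X=np.c_[n*z[:,None],z]
    W=(X-V[:3,3])@V[:3,:3]
    W[z<=0]=np.nan
    return W.reshape(384,512,3)
def toolshift(target):
    s=manip.observe();r=R.from_quat(s['ee_rot'])
    return r.inv().apply(np.array(target)-s['tool_pos'])/50
E
python3 - <<'E'
from h import *
print(manip.tcp_to_grasp)
s=manip.observe();print(s['tool_pos'],s['ee_rot'],R.from_quat(s['ee_rot']).as_matrix().round(3))
for cam in ['scene','top']:
    p,d=shot(cam,cam+'0.png');W=cloud(cam,d);np.save(cam+'W.npy',W)
    for n in ['turntable','post_foot','isolator_box','isolator','spare_foot','cordless_driver','tube_offcut','wire_brush','g_clamp','ring_plate','welding_magnet']:
        for o in manip.silhouettes(cam,n)[:2]:
            m=o['region']; q=W[m];q=q[~np.isnan(q[:,0])]
            print(cam,n,round(o['score'],2),np.round(o['bbox']),np.percentile(q,[2,50,98],axis=0).round().tolist() if len(q) else None)
E
```

```text
pics
-18.700000000000003
[ 192.55008687 -514.62220955  230.45247985] [ 9.84038191e-01  1.77954933e-01  6.29935911e-06 -9.38150418e-04] [[ 0.937  0.35  -0.   ]
 [ 0.35  -0.937  0.002]
 [ 0.    -0.002 -1.   ]]
scene turntable 0.76 [268. 131. 329. 191.] [[396.0, 111.0, 3.0], [533.0, 176.0, 78.0], [603.0, 325.0, 120.0]]
scene post_foot 0.69 [284. 130. 316. 164.] [[439.0, 173.0, 116.0], [498.0, 215.0, 128.0], [541.0, 278.0, 206.0]]
scene isolator_box 0.98 [189. 216. 220. 248.] [[534.0, -327.0, 2.0], [601.0, -280.0, 54.0], [649.0, -223.0, 96.0]]
scene isolator 0.42 [196. 216. 207. 236.] [[560.0, -292.0, 57.0], [585.0, -274.0, 69.0], [606.0, -254.0, 99.0]]
scene spare_foot 0.93 [308. 211. 340. 244.] [[741.0, 80.0, -2.0], [803.0, 119.0, 9.0], [846.0, 181.0, 87.0]]
scene cordless_driver 0.63 [108. 211. 157. 287.] [[519.0, -587.0, 15.0], [600.0, -529.0, 181.0], [640.0, -448.0, 213.0]]
scene tube_offcut 0.72 [310. 210. 342. 245.] [[739.0, 80.0, -2.0], [803.0, 120.0, 9.0], [844.0, 188.0, 87.0]]
scene tube_offcut 0.68 [283. 215. 297. 236.] [[691.0, -8.0, -2.0], [723.0, 12.0, 31.0], [748.0, 38.0, 
[... 1193 characters left out ...]
, -506.0, 204.0], [633.0, -439.0, 214.0]]
top cordless_driver 0.2 [250. 188. 260. 269.] [[326.0, -14.0, 31.0], [459.0, 1.0, 39.0], [573.0, 18.0, 46.0]]
top tube_offcut 0.7 [329. 183. 345. 199.] [[556.0, -284.0, 56.0], [580.0, -265.0, 80.0], [602.0, -249.0, 100.0]]
top wire_brush 0.93 [249. 188. 261. 270.] [[322.0, -14.0, 32.0], [460.0, 1.0, 39.0], [574.0, 17.0, 46.0]]
top g_clamp 0.69 [277. 107. 334. 157.] [[718.0, -254.0, 6.0], [781.0, -187.0, 17.0], [880.0, -79.0, 26.0]]
top ring_plate 0.7 [ 73. 199. 130. 262.] [[332.0, 432.0, -2.0], [430.0, 532.0, 6.0], [518.0, 610.0, 12.0]]
top welding_magnet 0.61 [385. 246. 413. 277.] [[319.0, -518.0, -0.0], [362.0, -477.0, 19.0], [407.0, -439.0, 26.0]]
```

Run:
```python
from h import *
a=cv2.imread('pics/top0.png');b=cv2.imread('pics/scene0.png')
A=[cv2.resize(x,(400,300),interpolation=cv2.INTER_CUBIC) for x in (a[165:225,300:380],a[175:268,140:264],b[205:256,180:248],b[120:195,260:360])]
cv2.imwrite('pics/m1.png',np.vstack([np.hstack(A[:2]),np.hstack(A[2:])]))
W={c:np.load(c+'W.npy') for c in('top','scene')}
for c in W:
    q=W[c].reshape(-1,3)
    def sel(cx,cy,r,z0,z1): return q[(np.hypot(q[:,0]-cx,q[:,1]-cy)<r)&(q[:,2]>z0)&(q[:,2]<z1)]
    for nm,p in [('handle',sel(580,-265,60,84,110)),('box',sel(585,-265,90,45,60)),('plate',sel(484,228,85,121,135)),('rim',sel(484,228,60,195,215)),('face',sel(484,220,120,110,130)),('offcut',sel(720,10,40,45,65))]:
        xy=p[:,:2].astype(np.float32)
        if len(xy)<4: print(c,nm,len(xy));continue
        print(c,nm,len(xy),'mean',p.mean(0).round(1),'rect',np.round(cv2.minAreaRect(xy)[0]),np.round(cv2.minAreaRect(xy)[1]),round(cv2.minAreaRect(xy)[2],1),'circ',np.round(cv2.minEnclosingCircle(xy)[0]),round(cv2.minEnclosingCircle(xy)[1]))
        if nm=='handle': print(np.round(p,0).tolist())
```

```text
top handle 72 mean [ 578.2 -266.3   95.2] rect [ 579. -267.] [12. 56.] 63.0 circ [ 579. -266.] 28
[[606.0, -276.0, 91.0], [605.0, -278.0, 97.0], [603.0, -273.0, 88.0], [602.0, -275.0, 95.0], [601.0, -278.0, 97.0], [601.0, -280.0, 100.0], [598.0, -271.0, 97.0], [597.0, -274.0, 100.0], [599.0, -278.0, 94.0], [598.0, -281.0, 98.0], [595.0, -268.0, 96.0], [596.0, -272.0, 91.0], [595.0, -275.0, 95.0], [594.0, -277.0, 99.0], [595.0, -281.0, 95.0], [591.0, -268.0, 98.0], [592.0, -272.0, 94.0], [591.0, -274.0, 101.0], [592.0, -279.0, 91.0], [590.0, -267.0, 87.0], [589.0, -269.0, 94.0], [588.0, -271.0, 97.0], [588.0, -275.0, 96.0], [589.0, -278.0, 96.0], [585.0, -265.0, 96.0], [585.0, -268.0, 94.0], [586.0, -272.0, 93.0], [585.0, -274.0, 100.0], [582.0, -262.0, 96.0], [582.0, -265.0, 96.0], [582.0, -268.0, 97.0], [582.0, -271.0, 97.0], [582.0, -274.0, 97.0], [579.0, -262.0, 92.0], [579.0, -265.0, 93.0], [579.0, -268.0, 94.0], [579.0, -272.0, 90.0], [576.0, -259.0, 92.0], [575.0, -261.0, 98.0], [575.0, -265.0, 95.0], [576.0, -269.0, 92.0], [576.0, -272.0, 92.0], [573.0, -257.0, 85.0], [571.0, 
[... 2286 characters left out ...]
600.0, -281.0, 93.0], [603.0, -279.0, 95.0], [600.0, -289.0, 93.0], [606.0, -287.0, 99.0], [603.0, -283.0, 92.0], [606.0, -280.0, 93.0], [606.0, -288.0, 94.0], [606.0, -285.0, 90.0], [604.0, -281.0, 85.0], [606.0, -286.0, 85.0]]
scene box 406 mean [ 587.  -275.2   54.8] rect [ 581. -273.] [90. 92.] 63.3 circ [ 581. -274.] 62
scene plate 287 mean [496.2 219.6 125.2] rect [493. 225.] [153. 143.] 37.3 circ [488. 226.] 80
scene rim 59 mean [486.  225.1 201.4] rect [486. 226.] [46. 49.] 30.0 circ [483. 226.] 26
scene face 1103 mean [496.5 217.1 118.6] rect [485. 226.] [197. 195.] 48.8 circ [485. 227.] 101
scene offcut 58 mean [726.3  15.3  51.9] rect [725.  16.] [45. 45.] 57.1 circ [724.  16.] 25
```

View pics/m1.png

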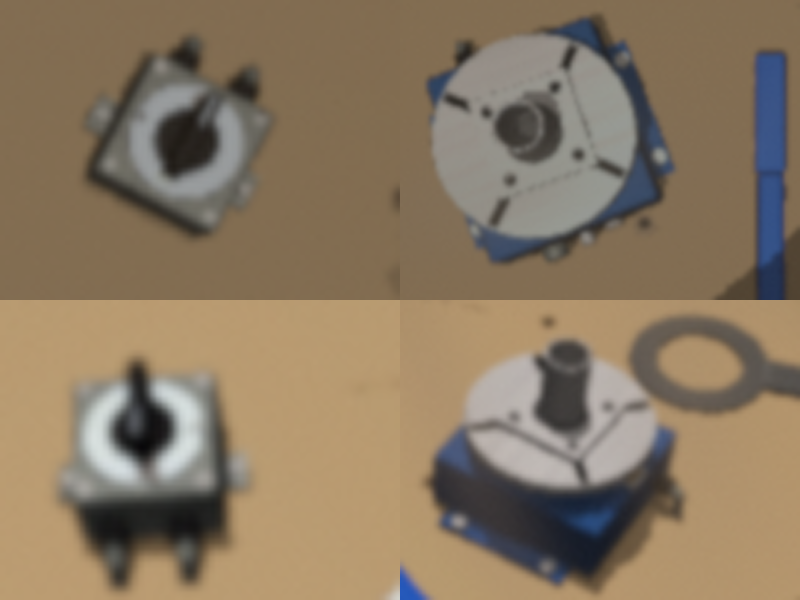

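View pics/top0.png

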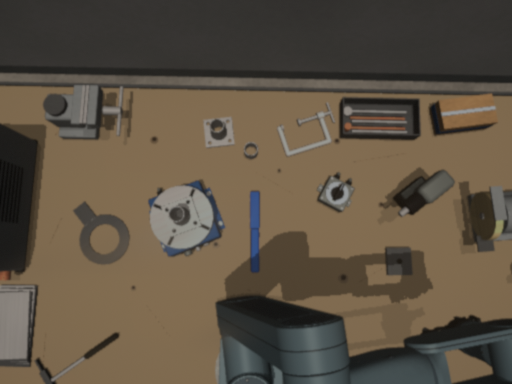

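The crop shows the isolator at top-image pixels (337,192), with the stroke mark and pointer toward the glands (world -27°). The post foot tube is centred at about (180,214) on the faceplate. The two cameras differ by about 6 mm in y, so I'll use the midpoint: isolator (580,-270), foot (485,229).

```bash
python3 -c "
from h import *
print(toolshift([580,-270,170]).round(3))"
```

```text
[ 8.974 -1.879  1.226]
```

```bash
python3 -m handwheel '[{"linear":[0.9,-0.19,0],"angular":[0,0,4]},{"linear":[1.8,-0.38,0],"angular":[0,0,9]},{"linear":[2.7,-0.56,0],"angular":[0,0,14]},{"linear":[3.6,-0.75,0],"angular":[0,0,19]},{"linear":[4.5,-0.94,0],"angular":[0,0,24]},{"linear":[5.4,-1.13,0.2],"angular":[0,0,29]},{"linear":[6.3,-1.32,0.4],"angular":[0,0,34]},{"linear":[7.2,-1.5,0.7],"angular":[0,0,39]},{"linear":[8.1,-1.69,1.0],"angular":[0,0,44]},{"linear":[8.97,-1.88,1.22],"angular":[0,0,47.5]}]' 60 20
python3 -c "
from h import *
s=manip.observe();print(s['tool_pos'],R.from_quat(s['ee_rot']).as_matrix().round(3),s['ft_force'],toolshift([580,-270,70]))"
```

```text
time: 2.2
tool_pos: [581.1, -268.5, 169.3]
ee_rot: [0.972, -0.235, -0.0, -0.0]
ft_force: [-1.3, -0.7, 0.5]
width: 0.602
grip_force: 0.0
[ 581.11130922 -268.54504261  169.26703162] [[ 0.89  -0.457 -0.001]
 [-0.457 -0.89   0.   ]
 [-0.001 -0.    -1.   ]] [-1.28480796 -0.65138651  0.4870726 ] [-0.00494873  0.03618156  1.98534244]
```

```bash
python3 -m handwheel '[{"linear":[0,0.03,0.5],"angular":[0,0,0]},{"linear":[0,0.03,1.0],"angular":[0,0,0]},{"linear":[0,0.03,1.5],"angular":[0,0,0]},{"linear":[0,0.03,1.8],"angular":[0,0,0]},{"linear":[0,0.03,1.97],"angular":[0,0,0]},{"linear":[0,0.03,1.97],"angular":[0,0,0]}]'
python3 -c "
from h import *
p,d=shot('scene','s2.png');q,_=shot('top','t2.png')
print(manip.observe()['tool_pos'],manip.observe()['ft_force'])
A=[cv2.resize(x[:,:,::-1],(400,400),interpolation=cv2.INTER_CUBIC) for x in (p[170:260,160:250],q[150:240,290:380])]
cv2.imwrite('pics/m2.png',np.hstack(A))"
```

```text
time: 2.8
tool_pos: [578.5, -270.9, 70.5]
ee_rot: [0.972, -0.233, -0.001, -0.0]
ft_force: [0.1, -0.2, 0.1]
width: 0.597
grip_force: 0.0
[ 579.57532892 -271.7535762    72.49651981] [-0.54197148 -0.18405545 -0.29382827]
```

View pics/m2.png

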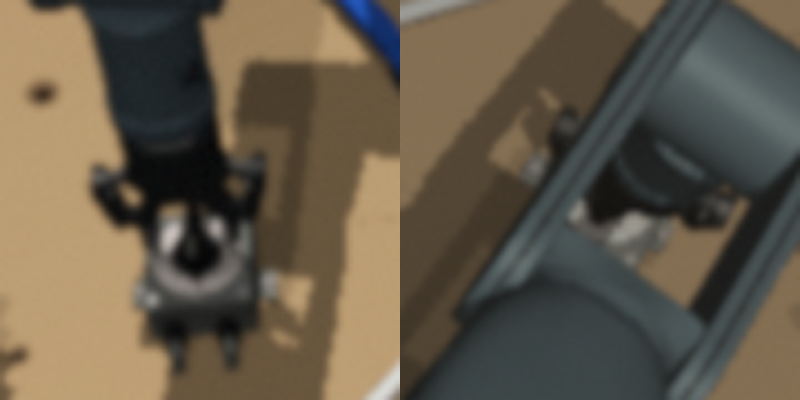

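The scene crop (left panel) shows the fingers either side of the handle, which is roughly midway between them at about crop (195,240). Next I'll close gently.

```bash
python3 -m handwheel '[{"linear":[0,0,0],"angular":[0,0,0]},{"linear":[0,0,0],"angular":[0,0,0]},{"linear":[0,0,0],"angular":[0,0,0]},{"linear":[0,0,0],"angular":[0,0,0]},{"linear":[0,0,0],"angular":[0,0,0]},{"linear":[0,0,0],"angular":[0,0,0]}]' 0 20
python3 -c "
from h import *
s=manip.observe();r=R.from_quat(s['ee_rot']).inv()
print(s['tool_pos'],r.apply(s['ft_force']),r.apply(s['ft_torque']),s['width'],s['grip_force'])"
```

```text
time: 3.5
tool_pos: [580.0, -270.9, 72.9]
ee_rot: [0.972, -0.233, 0.001, -0.0]
ft_force: [1.7, 4.1, 5.5]
width: 0.132
grip_force: 25.6
[ 580.01600148 -270.86990091   72.89883391] [-0.34440446 -4.44805613 -5.51810506] [ 0.63532065 -0.09880537  0.12705802] 0.13214746271773506 25.60810625553131
```

```bash
python3 -m handwheel '[{"linear":[0,0,0],"angular":[0,0,-5]},{"linear":[0,0,0],"angular":[0,0,-10]},{"linear":[0,0,0],"angular":[0,0,-15]},{"linear":[0,0,0],"angular":[0,0,-20]},{"linear":[0,0,0],"angular":[0,0,-25]},{"linear":[0,0,0],"angular":[0,0,-30]}]'
```

```text
time: 4.1
tool_pos: [580.2, -269.9, 72.9]
ee_rot: [1.0, 0.028, 0.001, -0.001]
ft_force: [2.4, 7.0, 6.7]
width: 0.135
grip_force: 25.8
```

```bash
python3 -m handwheel '[{"linear":[0,0,0],"angular":[0,0,-6]},{"linear":[0,0,0],"angular":[0,0,-12]},{"linear":[0,0,0],"angular":[0,0,-18]},{"linear":[0,0,0],"angular":[0,0,-24]},{"linear":[0,0,0],"angular":[0,0,-30]},{"linear":[0,0,0],"angular":[0,0,-36]},{"linear":[0,0,0],"angular":[0,0,-42]},{"linear":[0,0,0],"angular":[0,0,-48]},{"linear":[0,0,0],"angular":[0,0,-54]},{"linear":[0,0,0],"angular":[0,0,-58]}]'
```

```text
time: 5.1
tool_pos: [579.2, -268.3, 72.8]
ee_rot: [0.86, 0.509, 0.001, -0.002]
ft_force: [-0.1, 11.4, 9.7]
width: 0.136
grip_force: 26.3
```

```bash
python3 -m handwheel '[{"linear":[0,0,0],"angular":[0,0,0]},{"linear":[0,0,0],"angular":[0,0,0]},{"linear":[0,0,0],"angular":[0,0,0]},{"linear":[0,0,0],"angular":[0,0,0]},{"linear":[0,0,-0.5],"angular":[0,0,0]},{"linear":[0,0,-1.3],"angular":[0,0,0]},{"linear":[0,0,-2.2],"angular":[0,0,0]},{"linear":[0,0,-3.1],"angular":[0,0,0]},{"linear":[0,0,-4.0],"angular":[0,0,0]},{"linear":[0,0,-4.0],"angular":[0,0,0]}]' 60
python3 -c "
from h import *
s=manip.observe();print(R.from_quat(s['ee_rot']).as_matrix().round(3))
p,d=shot('scene');W=cloud('scene',d).reshape(-1,3)
q=W[(np.hypot(W[:,0]-581,W[:,1]+273)<40)&(W[:,2]>84)&(W[:,2]<108)]
print(len(q),cv2.minAreaRect(q[:,:2].astype(np.float32)))
cv2.imwrite('pics/m3.png',cv2.resize(p[200:260,170:250,::-1],(640,480),interpolation=cv2.INTER_CUBIC))
for t in ([500,0,330],[484.5,231,290]): print(toolshift(t).round(3))"
```

```text
time: 6.1
tool_pos: [581.7, -273.5, 280.0]
ee_rot: [0.862, 0.507, 0.003, 0.006]
ft_force: [0.7, -1.0, 0.0]
width: 0.602
grip_force: 0.0
[[ 0.485  0.874  0.011]
 [ 0.874 -0.485 -0.008]
 [-0.002  0.014 -1.   ]]
64 ((580.4976806640625, -273.19818115234375), (53.944862365722656, 13.928970336914062), 62.947021484375)
[ 3.986 -4.049 -1.114]
[ 7.876 -6.569 -0.34 ]
```

View pics/m3.png

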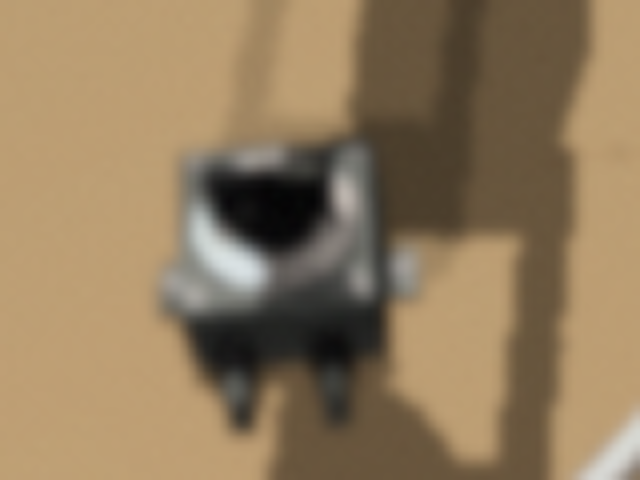

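The handle now lies along +63° (minAreaRect 54 x 14 mm, with the black bar spanning crop (205,200)-(330,200)), so the isolator is off. On to the foot.

```bash
python3 -m handwheel '[{"linear":[0.6,-0.5,-0.1],"angular":[0,0,0]},{"linear":[1.3,-1.1,-0.3],"angular":[0,0,0]},{"linear":[2.0,-1.7,-0.3],"angular":[0,0,0]},{"linear":[2.75,-2.3,-0.3],"angular":[0,0,0]},{"linear":[3.5,-2.9,-0.3],"angular":[0,0,0]},{"linear":[4.25,-3.5,-0.3],"angular":[0,0,0]},{"linear":[5.0,-4.1,-0.3],"angular":[0,0,0]},{"linear":[5.75,-4.7,-0.3],"angular":[0,0,0]},{"linear":[6.5,-5.4,-0.3],"angular":[0,0,0]},{"linear":[7.2,-6.0,-0.3],"angular":[0,0,0]}]' 100 30
python3 -m handwheel '[{"linear":[0.4,-0.3,0],"angular":[0,0,0]},{"linear":[0.65,-0.5,0],"angular":[0,0,0]},{"linear":[0.65,-0.5,0],"angular":[0,0,0]},{"linear":[0.65,-0.5,0],"angular":[0,0,0]},{"linear":[0.65,-0.5,0],"angular":[0,0,0]}]'
python3 -c "
from h import *
s=manip.observe();print(s['tool_pos'],R.from_quat(s['ee_rot']).as_matrix().round(3),s['joint_pos'])
print(toolshift([484.5,231,157]).round(3))"
```

```text
time: 7.15
tool_pos: [489.8, 190.5, 285.2]
ee_rot: [0.862, 0.507, -0.001, -0.0]
ft_force: [1.3, 1.1, 0.7]
width: 0.998
grip_force: 0.0
time: 7.65
tool_pos: [485.2, 228.5, 286.1]
ee_rot: [0.862, 0.507, -0.001, 0.0]
ft_force: [-0.1, -0.1, 0.2]
width: 1.004
grip_force: 0.0
[485.20720883 228.46442901 286.06703185] [[ 0.486  0.874 -0.001]
 [ 0.874 -0.486 -0.001]
 [-0.001 -0.001 -1.   ]] [ 2.32295790e-01  2.03621996e-01  1.47286246e+00 -4.90161194e-04
  1.46642981e+00  7.39572038e-01]
[ 0.041 -0.035  2.581]
```

```bash
python3 -m handwheel '[{"linear":[0.04,-0.04,0.4],"angular":[0,0,0]},{"linear":[0.04,-0.04,0.9],"angular":[0,0,0]},{"linear":[0.04,-0.04,1.4],"angular":[0,0,0]},{"linear":[0.04,-0.04,1.9],"angular":[0,0,0]},{"linear":[0.04,-0.04,2.3],"angular":[0,0,0]},{"linear":[0.04,-0.04,2.5],"angular":[0,0,0]},{"linear":[0.04,-0.04,2.58],"angular":[0,0,0]},{"linear":[0.04,-0.04,2.58],"angular":[0,0,0]}]'
python3 -c "
from h import *
p,d=shot('scene');print(manip.observe()['ft_force'])
cv2.imwrite('pics/m4.png',cv2.resize(p[90:195,250:370,::-1],(640,560),interpolation=cv2.INTER_CUBIC))"
```

```text
time: 8.45
tool_pos: [484.7, 231.7, 157.9]
ee_rot: [0.862, 0.507, -0.0, 0.0]
ft_force: [-1.0, -0.6, 1.4]
width: 1.003
grip_force: 0.0
[ 0.00477215 -0.45857412  0.34708605]
```

View pics/m4.png

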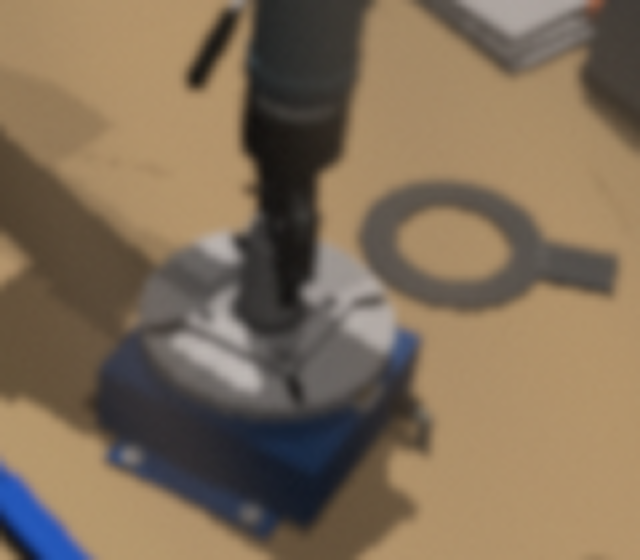

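The tube (crop about (268,275)) is between the fingers and nothing is touching. I'll close gently first.

```bash
python3 -m handwheel '[{"linear":[0,0,0],"angular":[0,0,0]},{"linear":[0,0,0],"angular":[0,0,0]},{"linear":[0,0,0],"angular":[0,0,0]},{"linear":[0,0,0],"angular":[0,0,0]},{"linear":[0,0,0],"angular":[0,0,0]},{"linear":[0,0,0],"angular":[0,0,0]}]' 0 25
python3 -c "
from h import *
s=manip.observe();r=R.from_quat(s['ee_rot']).inv()
print(s['tool_pos'],r.apply(s['ft_force']),r.apply(s['ft_torque']))"
```

```text
time: 9.1
tool_pos: [485.0, 232.3, 158.8]
ee_rot: [0.862, 0.508, 0.001, 0.0]
ft_force: [0.2, -0.8, 6.3]
width: 0.568
grip_force: 25.8
[484.97972425 232.26671172 158.76919922] [-0.6037257   0.61574812 -6.2881877 ] [-0.0056193  -0.18639651 -0.01794986]
```

```bash
python3 -m handwheel '[{"linear":[0,0,0],"angular":[0,0,0]},{"linear":[0,0,0],"angular":[0,0,0]},{"linear":[0,0,0],"angular":[0,0,0]},{"linear":[0,0,-0.05],"angular":[0,0,0]},{"linear":[0,0,-0.1],"angular":[0,0,0]},{"linear":[0,0,-0.15],"angular":[0,0,0]},{"linear":[0,0,-0.2],"angular":[0,0,0]},{"linear":[0,0,-0.2],"angular":[0,0,0]}]' 0 90
python3 -c "
from h import *
s=manip.observe();r=R.from_quat(s['ee_rot']).inv()
print(s['tool_pos'],r.apply(s['ft_force']),r.apply(s['ft_torque']))"
```

```text
time: 9.9
tool_pos: [484.3, 232.2, 167.7]
ee_rot: [0.862, 0.508, -0.0, -0.0]
ft_force: [-0.8, -0.2, -7.9]
width: 0.553
grip_force: 93.5
[484.34405991 232.21228316 167.73106909] [-0.59567441 -0.56456987  7.91510879] [0.03188328 0.06698872 0.01023577]
```

The foot is carried (about 8 N load). I'll keep lifting, 72 mm more.

```bash
python3 -m handwheel '[{"linear":[0,0,-0.1],"angular":[0,0,0]},{"linear":[0,0,-0.25],"angular":[0,0,0]},{"linear":[0,0,-0.4],"angular":[0,0,0]},{"linear":[0,0,-0.58],"angular":[0,0,0]},{"linear":[0,0,-0.76],"angular":[0,0,0]},{"linear":[0,0,-0.94],"angular":[0,0,0]},{"linear":[0,0,-1.12],"angular":[0,0,0]},{"linear":[0,0,-1.27],"angular":[0,0,0]},{"linear":[0,0,-1.37],"angular":[0,0,0]},{"linear":[0,0,-1.42],"angular":[0,0,0]}]'
python3 -m handwheel '[{"linear":[0,0,0],"angular":[0,0,0]},{"linear":[0,0,0],"angular":[0,0,0]},{"linear":[0,0,0],"angular":[0,0,0]},{"linear":[0,0,0],"angular":[0,0,0]},{"linear":[0,0,0],"angular":[0,0,0]},{"linear":[0,0,0],"angular":[0,0,0]},{"linear":[0,0,0],"angular":[0,0,0]},{"linear":[0,0,0],"angular":[0,0,0]},{"linear":[0,0,0],"angular":[0,0,0]},{"linear":[0,0,0],"angular":[0,0,0]}]'
python3 -m handwheel '[{"linear":[0,0,0],"angular":[0,0,0]},{"linear":[0,0,0],"angular":[0,0,0]},{"linear":[0,0,0],"angular":[0,0,0]},{"linear":[0,0,0],"angular":[0,0,0]},{"linear":[0,0,0],"angular":[0,0,0]},{"linear":[0,0,0],"angular":[0,0,0]},{"linear":[0,0,0],"angular":[0,0,0]},{"linear":[0,0,0],"angular":[0,0,0]},{"linear":[0,0,0],"angular":[0,0,0]},{"linear":[0,0,0],"angular":[0,0,0]}]'
python3 -c "
from h import *
p,d=shot('scene');W=cloud('scene',d).reshape(-1,3)
q=W[(np.hypot(W[:,0]-485,W[:,1]-228)<75)&(W[:,2]>185)&(W[:,2]<217)]
c=q.mean(0);n=np.linalg.svd(q-c)[2][2];print(len(q),c,n)
W2=W[(np.hypot(W[:,0]-581,W[:,1]+273)<40)&(W[:,2]>84)&(W[:,2]<108)];print(cv2.minAreaRect(W2[:,:2].astype(np.float32)))
print(cv2.minAreaRect(q[:,:2].astype(np.float32)))
cv2.imwrite('pics/m5.png',cv2.resize(p[90:195,250:370,::-1],(640,560),interpolation=cv2.INTER_CUBIC))"
```

```text
time: 10.9
tool_pos: [484.6, 232.2, 239.5]
ee_rot: [0.862, 0.508, 0.0, 0.0]
ft_force: [0.8, 0.6, -8.2]
width: 0.549
grip_force: 93.7
time: 11.9
tool_pos: [484.4, 232.2, 238.8]
ee_rot: [0.862, 0.508, 0.0, 0.0]
ft_force: [-0.3, -0.2, -8.4]
width: 0.551
grip_force: 93.7
time: 12.9
tool_pos: [484.4, 232.2, 238.8]
ee_rot: [0.862, 0.508, -0.0, -0.0]
ft_force: [-1.1, 0.6, -8.1]
width: 0.553
grip_force: 93.7
354 [495.2513658  217.85487619 204.64203332] [ 4.40656643e-03 -8.97000078e-04  9.99989889e-01]
((579.4503784179688, -273.435546875), (55.38750457763672, 13.351112365722656), 65.096435546875)
((484.434814453125, 226.9197998046875), (102.17268371582031, 106.46593475341797), 21.968299865722656)
```

View pics/m5.png

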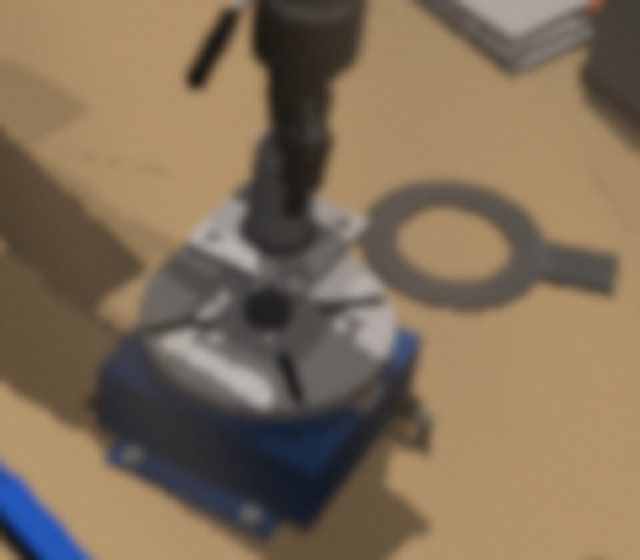

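The foot (plate at crop (278,245)) hangs level, tilted under 0.3°. It is about 80 mm above the faceplate, with the spigot (268,308) bare below it. It has been still for 2 s and the isolator is off.

```bash
python3 -c "
from workcell import manip
print(manip.job_done())"
```

```text
the job is handed in; nothing more can be done
None
```

I turned the isolator off first, then lifted the post foot; the job is handed in with it held level and still about 80 mm above the faceplate centre, though the hand-in returned no verdict.

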